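# Open the empty carton jig by flipping its ratchet pawl

### The job

The next fruit carton is longer, so open the empty carton jig for it: flip the pawl lever on its sliding jaw over to the other side so that the pawl stays off the toothed rack, then slide that jaw all the way back to its open stop. Leave the pawl flipped off, and leave the other jig alone, its pawl locked and its filled carton where it stands.

Things in the scene. Friction and masses are not known exactly. Their poses are not given: they have to be found in the camera images.
- jig: The EMPTY carton jig (no carton in it), fixed to the table: plywood base 310 x 120 x 12 mm; origin at the centre of its underside on the table, x along its length, z up. At its +x end a plywood fence, inner face at x=+140, top 72 mm high. A saw-toothed rack, 26 mm wide, tops 20 mm high, lies along its -x half; an aluminium jaw slides over it. At the -x end two stop posts, tops 42 mm high.
- jaw (a joint): Slide of the empty jig's jaw, m: 0 = closed, grows as the jaw moves back along the jig's -x (away from the fence), 0.09 = fully open against the stop posts. Starts between 0 and 0.045. Friction about 3 N. With the pawl on the rack the jaw can be pushed towards the fence, but backward it locks after at most 12 mm (tooth pitch).
- jaw_top (a point): Top edge, centre, of the empty jig's jaw plate: upright aluminium, 12 mm thick (along jig x), 110 mm wide, from 14 to 74 mm above the table; the point is at 74 mm, mid-thickness. Its front looks along +x to the fence, 85 mm or more away. Two cheeks (8 mm thick, 40 mm apart, tops 45 mm high) run back 93 mm from it and carry the pawl between them.
- pawl (a joint): Pawl lever of the empty jig, rad: 0 = leaning back (jig -x) 40 degrees, tip in the rack (up to 0.2 riding on a tooth); 0.7 = upright; 1.4 = flipped, leaning 40 degrees to the fence (+x), pawl off. Weighted, turns freely (under 1 N): left before 0.7 it falls back, past 0.9 it falls on to 1.4 and stays. Pivot along jig y, 74 mm behind (-x of) jaw_top, 40 mm above table, moves with the jaw.
- pawl_bar (a point): Centre of the black cross bar at the end of the empty jig's pawl lever: 16 mm diameter, 50 mm long along the jig's y, on a 10 mm stem, 45 mm from the pivot; a brass weight (20 mm diameter, 28 long along y) sits on the stem 20 mm from the pivot. At rest the bar is about 75 mm above the table, 29 mm behind (-x, on the rack) or 29 mm ahead (+x, flipped) of the pivot.
- pawl_full (a joint): Pawl lever of the other, like jig beside it, in which the filled carton stands, rad: 0 = on the rack, 1.4 = flipped. Must stay on the rack.
- carton: Open cardboard carton with two orange fruits, 100 x 110 x 75 mm (fruit tops 100 mm above the table), loose, standing between jaw and fence of the other jig. Origin at the centre of its underside, 12 mm above the table. Must stay where it is.

How it is judged:
On the way, in this order (a step that is already met when the one before it is completed fails the run):
1. the empty jig's pawl lever is flipped over, off the rack (value of joint pawl above 1.1 rad), for 0.2 s.
2. the empty jig's jaw is slid back to its open stop (value of joint jaw above 0.08 m), for 0.2 s.
At the end, for the whole second after the job is handed in: The empty jig's jaw is within 10 mm of its open stop (joint above 0.08 m of 0.09) and its pawl lever still lies flipped off the rack (above 1.1 rad of 1.4); the other jig's pawl is on its rack (below 0.4 rad) and the carton is within 15 mm of where it began (value of joint jaw above 0.08 m and value of joint pawl above 1.1 rad and value of joint pawl_full below 0.4 rad and distance of carton from where it was at the start of the episode below 0.015 m); the robot touches nothing.
It fails at once if the pawl of the loaded jig is lifted off its rack (value of joint pawl_full above 0.6 rad).
It fails at once if the filled carton is shifted (distance of carton from where it was at the start of the episode above 0.02 m).
It also fails if it takes over 38 s, if anything falls off the work surface, if the arm or the gripper's body presses on something with over 40 N, if the wrist force passes 120 N, or if a joint passes its speed limit or range.

### The arm

A 6-joint arm with a two-finger parallel gripper is mounted at the origin on the work surface. World frame = base frame: x ahead of the robot, y to its left, z up, the work surface at z = 0. Lengths are in m, angles in rad, forces in N, time in s.
With the tool pointing down it reaches from about 0.375 to 0.9 m from the base axis. Payload 3.1 kg.
Tool frame: the origin (TCP) lies on the front face of the gripper's body, between the roots of the fingers; the fingertips stand 70 mm ahead of it and the grasp point (between the pads) lies 51 mm ahead of it; z points along the fingers, y is the line along which they close (so a half turn about z gives the same grasp; the last joint's range is limited). The gripper opens to 87 mm and grips with 3 to 60 N. Pads are 19 mm wide; open, the fingers measure 117 mm over their backs; the gripper's body (75 mm by 190 mm) begins 51 mm behind the grasp point.
Start: joints at [0.991, 0.527, 1.433, -0, 1.181, -0.178], TCP at [0.244, 0.575, 0.292] pointing down, gripper open.
Joint ranges: [-3.08, 3.08], [-0.75, 2.2], [0.22, 2.44], [-1.43, 4.57], [0, 2.65], [-2.85, 2.85]. Speed limits (rad/s): [2.79, 2.79, 3.14, 3.14, 3.14, 3.14].

### API

Orientations are given as a unit quaternion [x, y, z, w].
In Python, from rig import robot, cams, ticket gives the robot as it stands. The module is installed in compiled form; this text tells all that it offers.
- The arm moves only by the shell command python3 -m crank 'ROWS' [FORCE]. ROWS is JSON, a list of rows, each a list of 7 numbers: the shift along the tool's x, y, z in cm, then the turn, a rotation vector about the tool's x, y, z in rad, then the closure, from 0 (fully open) to 1 (shut). A call has 1 to 5 rows; each row shifts and turns the commanded pose from where the row before left it, along the tool's axes as they then stand; what a row does not reach is not made up. A row lasts 1/8 s, in which the tool goes at most 62.5 mm and 10.7 degrees, less where a joint would pass 70% of its speed; a pose out of reach is approached as far as the arm can. A call is refused whole if a number of a shift passes 6.25 or a number of a turn 0.188, either way. A call with a gripper value outside its range is refused whole. The fingers move at their own pace and stop on an object; FORCE is the grip in N (left out, the last holds). Time passes only in rows, so rows that do not move let the fingers close. It gives the time, the measured TCP pose, the force, the opening and the grip force at its end, in the units of the state.
- robot.get_obs(): the state, without advancing time (a new reading comes with each control period).
- cams.camera(name): name is "side" or "top"; returns the picture (480x640x3 uint8, red, green, blue); there is no depth.
- cams.camera_info(name): a dict with "intrinsics" (3x3 intrinsics, pixels), "pose" (4x4, takes a point from camera to world coordinates). Camera axes: x right, y down, z forward; pixel columns grow to the right and rows downward; lengths in m; the calibration is good to about 2 mm. A picture is of the moment at which its call begins. camera_info takes no time and is no camera call.
- ticket.hand_in(): hands the job in; it is judged then, once.
The state is a dict: "time": time; "q": joint angles; "joint_velocities": joint speeds; "joint_torque": joint torques, N m; "position": TCP position; "tool_rot": TCP orientation; "ft_force": force on the tool from outside, world axes, zero at the start; "moment": the same for the moment, N m; "grip_width": finger opening in m; "grip_force": force on a finger pad.
Only numpy, scipy, OpenCV 4.12 (cv2) and the standard library are available. Lean on these libraries where they do the work, as an engineer would, in place of code of your own. Each camera call takes 0.05 s, during which the arm holds its last target. There are 200 camera calls.

## Working session

There is one attempt and no reset: what is moved stays moved. The work goes in short steps, Python scripts to look and compute and a shell command to move; the robot and the scene stay as the last step left them, time stands still between calls to the robot, and variables do not carry over. Pictures are saved under pics/ and viewed, at most 10 in all, crops included, and the job is handed in when it is done.

```bash
mkdir -p pics
python3 - <<'E'
from rig import robot,cams
import cv2,numpy as np
for n in("side","top"):
    i=cams.camera(n);cv2.imwrite(f"pics/{n}0.png",i[:,:,::-1]);c=cams.camera_info(n);print(n,np.round(c["intrinsics"],1).tolist(),np.round(c["pose"],3).tolist())
o=robot.get_obs();print(o["time"],o["position"],o["tool_rot"])
E
```

```text
side [[460.5, 0.0, 314.8], [0.0, 460.5, 239.3], [0.0, 0.0, 1.0]] [[-0.902, -0.232, 0.365, 0.346], [-0.433, 0.493, -0.755, 0.512], [-0.005, -0.839, -0.545, 0.44], [0.0, 0.0, 0.0, 1.0]]
top [[581.4, 0.0, 315.6], [0.0, 581.4, 236.1], [0.0, 0.0, 1.0]] [[0.004, -0.995, 0.098, 0.542], [-0.999, -0.008, -0.042, 0.015], [0.042, -0.098, -0.994, 0.834], [0.0, 0.0, 0.0, 1.0]]
0.1 [0.24410792 0.57477745 0.29135965] [ 1.99552363e-01  9.79886665e-01 -9.17242249e-04 -3.71217603e-04]
```

View pics/side0.png

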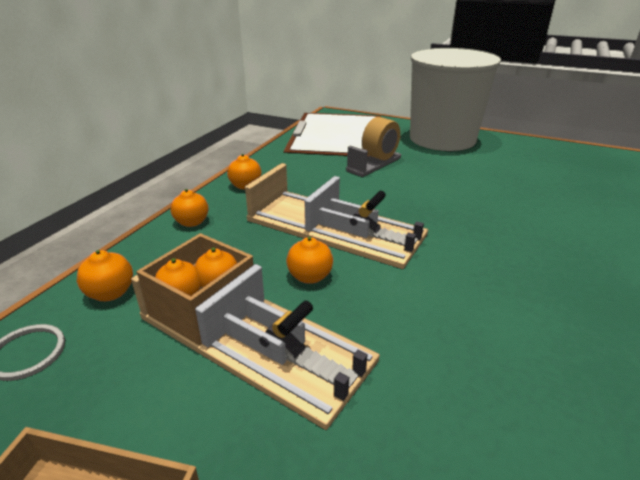

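View pics/top0.png

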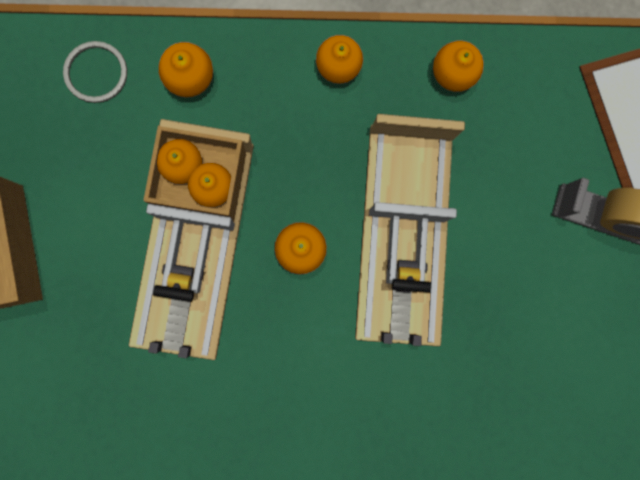

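The empty jig is on the right in the top view, with its bar at about (412,286) and its jaw top edge running from (376,208) to (455,213). In the side view it is the far jig, with its bar at about (373,203) and its jaw top from about (310,198) to (338,181). The fence points away from the robot. Next I'll find the bar and jaw ends by masks and triangulate them.

```bash
cat > h.py <<'E'
import cv2,numpy as np
from rig import cams
def ray(n,p):
    c=cams.camera_info(n);T=np.array(c["pose"]);d=T[:3,:3]@np.linalg.solve(np.array(c["intrinsics"]),[p[0],p[1],1.]);return T[:3,3],d/np.linalg.norm(d)
def plane(n,p,z):
    o,d=ray(n,p);return o+d*(z-o[2])/d[2]
def tri(ps,pt):
    a,u=ray("side",ps);b,v=ray("top",pt);s=np.linalg.lstsq(np.c_[u,-v],b-a,rcond=None)[0]
    P,Q=a+u*s[0],b+v*s[1];return (P+Q)/2,np.linalg.norm(P-Q)
def black(img,roi,th=45):
    x0,y0,x1,y1=roi;m=(img[y0:y1,x0:x1].max(2)<th).astype(np.uint8)
    n,l,s,c=cv2.connectedComponentsWithStats(m);k=1+np.argmax(s[1:,4])
    pts=np.argwhere(l==k)[:,::-1].astype(np.float32)+[x0,y0]
    return pts.mean(0),cv2.minAreaRect(pts.astype(np.float32)),s[k,4]
E
python3 - <<'E'
from h import *
S=cv2.imread("pics/side0.png");T=cv2.imread("pics/top0.png")
s=black(S,(355,185,395,222));t=black(T,(380,272,440,300));print(s,t);print("bar",tri(s[0],t[0]))
for p in ((394,286),(430,287)):print(plane("top",p,.075))
for p in((376,207),(455,212)):print("jaw",plane("top",p,.074))
for a,b in(((308,198),(376,207)),((338,181),(455,212)),((308,198),(455,212)),((338,181),(376,207))):print("tri",tri(a,b))
cv2.imwrite("pics/c.png",np.hstack([cv2.resize(S[150:270,240:440],(400*1,240),interpolation=2),cv2.resize(T[180:300,340:540],(400,240),interpolation=2)]))
E
```

```text
(array([375.26973684, 200.36184211]), ((375.5000305175781, 200.50001525878906), (7.071067810058594, 22.62741470336914), 45.0), np.int32(152)) (array([410.41602067, 285.4496124 ]), ((410.5, 284.5), (13.0, 37.0), 90.0), np.int32(387))
bar (array([ 0.55176388, -0.14177931,  0.07659901]), np.float64(0.0018935018462428053))
[ 0.55186227 -0.12013016  0.075     ]
[ 0.5507736  -0.16766243  0.075     ]
jaw [ 0.65618295 -0.0972402   0.074     ]
jaw [ 0.65055338 -0.20307697  0.074     ]
tri (array([ 0.65445661, -0.09678951,  0.07964606]), np.float64(0.001902893128135692))
tri (array([ 0.6492002 , -0.2071144 ,  0.06377292]), np.float64(0.006055060356982149))
tri (array([ 0.68059418, -0.20678697,  0.0214293 ]), np.float64(0.05041633598632356))
tri (array([ 0.62660345, -0.09850499,  0.11895719]), np.float64(0.04804530721991685))
```

View pics/c.png

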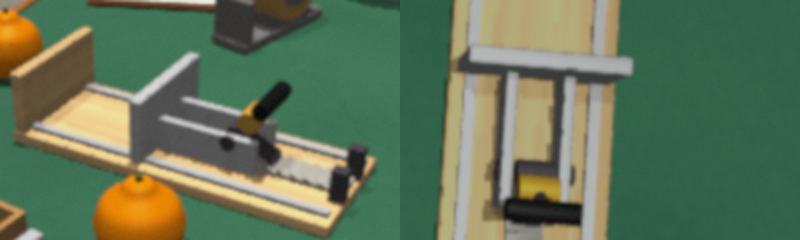

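Bar centre is about (0.551,-0.142,0.076), the jaw top centre about (0.653,-0.150,0.074), and the jig yaw about -3°. The plan is to close the fingers, turn the tool y axis to the jig y axis, travel high to just behind the bar, and sweep it towards +x.

```bash
python3 -m crank '[[0,0,0,0,0,-0.175,1],[0,0,0,0,0,-0.175,1],[-2,-4.6,0,0,0,0,1],[-2,-4.6,0,0,0,0,1],[-2,-4.6,0,0,0,0,1]]' 20
python3 -m crank '[[-2,-4.6,0,0,0,0,1],[-2,-4.6,0,0,0,0,1],[-2,-4.6,0,0,0,0,1],[-2,-4.6,0,0,0,0,1],[-2,-4.6,0,0,0,0,1]]'
python3 -m crank '[[-2,-4.6,0,0,0,0,1],[-2,-4.6,0,0,0,0,1],[-2,-4.6,0,0,0,0,1],[-2,-4.6,0,0,0,0,1],[0,0,0,0,0,0,1]]'
```

```text
time: 0.72
position: [0.2972, 0.4328, 0.2918]
tool_rot: [0.025, 1.0, -0.0, -0.0]
ft_force: [0.4, -0.0, -0.5]
grip_width: 0.045
grip_force: 0.0
time: 1.35
position: [0.3853, 0.1979, 0.2922]
tool_rot: [0.026, 1.0, -0.0, -0.0]
ft_force: [0.4, 0.6, 0.3]
grip_width: 0.0018
grip_force: 0.0
time: 1.98
position: [0.4571, 0.0085, 0.2922]
tool_rot: [0.028, 1.0, -0.0, 0.001]
ft_force: [-0.3, 1.5, 0.2]
grip_width: 0.0006
grip_force: 0.0
```

```bash
python3 -m crank '[[-2.3,-4.9,0,0,0,0,1],[-2.3,-4.9,0,0,0,0,1],[-2.3,-4.8,0,0,0,0,1],[0,0,4,0,0,0,1],[0,0,4,0,0,0,1]]'
python3 -m crank '[[0,0,4,0,0,0,1],[0,0,2,0,0,0,1],[0,0,0,0,0,0,1]]'
python3 - <<'E'
from h import *
i=cams.camera("side")[:,:,::-1];cv2.imwrite("pics/s1.png",i[110:300,200:480].repeat(2,0).repeat(2,1))
E
```

```text
time: 2.6
position: [0.5168, -0.1373, 0.2114]
tool_rot: [0.026, 1.0, 0.0, 0.0]
ft_force: [0.2, -0.4, 0.7]
grip_width: 0.0006
grip_force: 0.0
time: 2.98
position: [0.5155, -0.1361, 0.1506]
tool_rot: [0.025, 1.0, 0.001, -0.002]
ft_force: [0.1, -0.2, -0.5]
grip_width: 0.0004
grip_force: 0.0
```

View pics/s1.png

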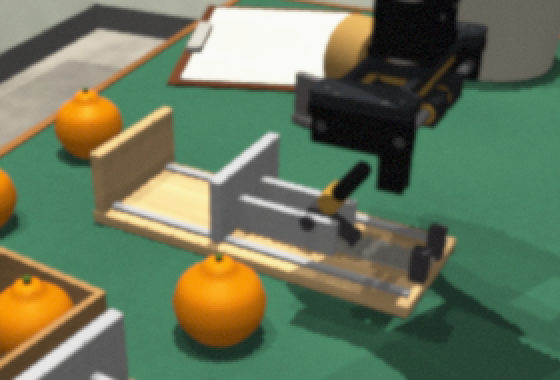

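The closed fingers stand just behind the bar (crop (392,185), with the bar at (352,182)). I'll lower 14 mm and sweep about 72 mm.

```bash
python3 -m crank '[[0,-0.6,1.4,0,0,0,1],[-1.2,0,0,0,0,0,1],[-1.2,0,0,0,0,0,1],[-1.2,0,0,0,0,0,1],[-1.2,0,0,0,0,0,1]]'
python3 -m crank '[[-1.2,0,0,0,0,0,1],[-1.2,0,0,0,0,0,1],[0,0,0,0,0,0,1],[0,0,0,0,0,0,1]]'
python3 - <<'E'
from h import *
i=cams.camera("side")[:,:,::-1];cv2.imwrite("pics/s2.png",i[110:300,200:480].repeat(2,0).repeat(2,1))
E
```

```text
time: 3.65
position: [0.5658, -0.1465, 0.1386]
tool_rot: [0.026, 1.0, -0.0, 0.001]
ft_force: [0.2, -0.8, 0.2]
grip_width: -0.0001
grip_force: 0.0
time: 4.15
position: [0.5883, -0.1475, 0.1381]
tool_rot: [0.026, 1.0, 0.0, -0.0]
ft_force: [0.2, -0.1, 0.3]
grip_width: 0.0004
grip_force: 0.0
```

View pics/s2.png

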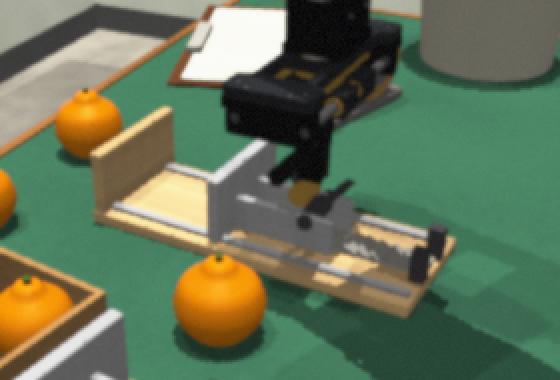

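The lever is flipped: the bar is ahead of the finger at crop (285,170), and the pawl tail is lifted at (345,187). Next I'll go up, over the jaw and down in front of it.

```bash
python3 -m crank '[[0.6,0,0,0,0,0,1],[0,0,-3.2,0,0,0,1],[0,0,-3.2,0,0,0,1],[-3.6,0,0,0,0,0,1],[-3.6,0,0,0,0,0,1]]'
python3 -m crank '[[-3.6,0,0,0,0,0,1],[0,0,0,0,0,0,1],[0,0,0,0,0,0,1]]'
python3 - <<'E'
from h import *
i=cams.camera("top")[:,:,::-1];j=cams.camera("side")[:,:,::-1]
cv2.imwrite("pics/s3.png",np.hstack([i[100:380,300:560],j[110:390,200:480]]))
E
```

```text
time: 4.82
position: [0.6545, -0.1512, 0.2033]
tool_rot: [0.026, 1.0, -0.0, 0.0]
ft_force: [0.3, 0.6, 0.2]
grip_width: 0.0007
grip_force: 0.0
time: 5.2
position: [0.6889, -0.1526, 0.2016]
tool_rot: [0.026, 1.0, 0.0, -0.001]
ft_force: [-0.4, 0.3, 0.4]
grip_width: 0.0004
grip_force: 0.0
```

View pics/s3.png

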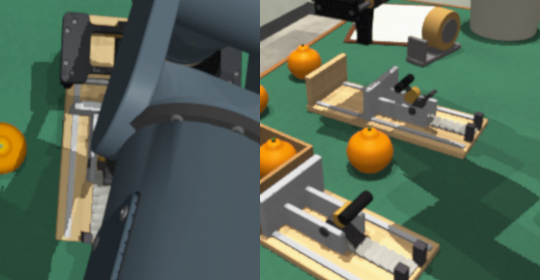

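The side view shows the lever lying towards the fence, and the fingers are clear in front of the jaw. Now I'll go down and push the jaw back.

```bash
python3 -m crank '[[-0.3,0,4,0,0,0,1],[0,0,4,0,0,0,1],[0,0,0,0,0,0,1],[1.2,0,0,0,0,0,1],[1.2,0,0,0,0,0,1]]'
python3 -m crank '[[1.2,0,0,0,0,0,1],[1.2,0,0,0,0,0,1],[1.2,0,0,0,0,0,1],[0,0,0,0,0,0,1]]'
```

```text
time: 5.92
position: [0.67, -0.1522, 0.1246]
tool_rot: [0.026, 1.0, -0.001, 0.003]
ft_force: [5.0, 0.4, -2.2]
grip_width: 0.0008
grip_force: 2.7
time: 6.42
position: [0.6312, -0.1497, 0.1221]
tool_rot: [0.026, 1.0, 0.0, -0.002]
ft_force: [0.4, 0.7, 0.5]
grip_width: 0.0001
grip_force: 0.0
```

```bash
python3 -m crank '[[0.8,0,0,0,0,0,1],[0.8,0,0,0,0,0,1],[0.8,0,0,0,0,0,1],[0,0,0,0,0,0,1]]'
python3 - <<'E'
from h import *
i=cams.camera("side")[:,:,::-1];cv2.imwrite("pics/s4.png",i[110:300,200:480].repeat(2,0).repeat(2,1))
E
```

```text
time: 6.92
position: [0.6075, -0.1484, 0.1218]
tool_rot: [0.026, 1.0, 0.0, -0.002]
ft_force: [-0.3, -0.0, 0.3]
grip_width: 0.0003
grip_force: 0.0
```

View pics/s4.png

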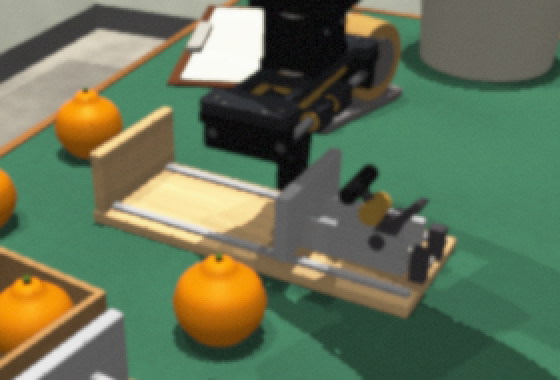

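The cheek ends at crop (418,235) are almost at the posts, and the lever is still flipped. I'll nudge until there is contact force.

```bash
python3 -m crank '[[0.4,0,0,0,0,0,1],[0.2,0,0,0,0,0,1],[0,0,0,0,0,0,1]]'
python3 -m crank '[[0.2,0,0,0,0,0,1],[0.2,0,0,0,0,0,1],[0,0,0,0,0,0,1]]'
```

```text
time: 7.35
position: [0.6035, -0.1485, 0.1222]
tool_rot: [0.026, 1.0, -0.0, 0.0]
ft_force: [2.1, -1.4, -2.6]
grip_width: 0.0001
grip_force: 1.3
time: 7.72
position: [0.6028, -0.1486, 0.1224]
tool_rot: [0.027, 1.0, -0.001, 0.004]
ft_force: [9.8, 1.1, -7.6]
grip_width: 0.0008
grip_force: 4.9
```

The push stalls at x≈0.603 with rising force, so the jaw is at its stop. I'll retreat and check.

```bash
python3 -m crank '[[-2,0,0,0,0,0,1],[-2,0,0,0,0,0,1],[0,0,-5,0,0,0,1],[0,0,-5,0,0,0,1],[0,0,-5,0,0,0,1]]'
python3 -m crank '[[0,0,0,0,0,0,1],[0,0,0,0,0,0,1]]'
python3 - <<'E'
from h import *
i=cams.camera("side")[:,:,::-1];cv2.imwrite("pics/s5.png",i[110:400,120:480].repeat(2,0).repeat(2,1))
E
```

```text
time: 8.35
position: [0.6379, -0.15, 0.2731]
tool_rot: [0.026, 1.0, 0.0, -0.002]
ft_force: [0.9, -0.7, 0.1]
grip_width: 0.0007
grip_force: 0.0
time: 8.6
position: [0.638, -0.1499, 0.2716]
tool_rot: [0.026, 1.0, 0.0, -0.002]
ft_force: [-0.6, 0.5, 0.3]
grip_width: 0.0007
grip_force: 0.0
```

View pics/s5.png

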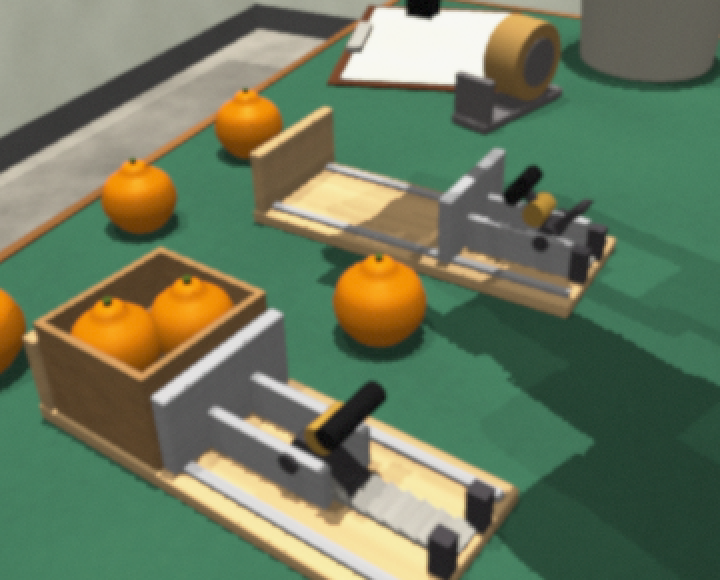

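The empty jig's jaw is against the posts (crop (580,262)) with its lever flipped (bar at (522,185)). The other jig and its carton are unmoved, and the arm is clear.

```bash
python3 -c "from rig import ticket;print(ticket.hand_in())"
```

```text
the job is handed in; nothing more can be done
None
```

I flipped the empty jig's pawl off the rack, slid its jaw back to the open stop, left the other jig and carton untouched, and handed the job in; no verdict came back.

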